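# Let the large chocolate out of the dispenser

### The job

One of the dispenser's two lanes stores a large foil-wrapped chocolate ball, the other a small one. Press down the pad of the rocking lever that serves the large ball's lane, so that its gate lifts and the ball rolls to the front lip, then let go so that the gate drops shut again. Leave the small ball stored and its lever alone, do not touch either ball, and do not disturb, lift or carry the loose things standing around.

Things in the scene. Friction and masses are not known exactly. Their poses are not given: they have to be found in the camera images.
- dispenser: Fixed two-lane dispenser, wood and steel, base 220 (x) x 310 (y) x 10 mm; origin under its centre. Front (-x end): low lip, top 54 mm; back wall top 88 mm. Open-topped lanes along x, 40 mm wide, centres y = +23 mm (left), -23 mm (right), sloping down to the front by 0.175 rad, floor 41 mm up at the gates (x = +10 mm), with two 4 mm runner wires that keep the ball central. A freed ball rolls from gate to lip in under 1 s.
- left_pad (a point): centre of the top face of the left lever's square press pad (36 mm rubber on a 40 mm plate), at dispenser x = +10, y = +163 mm, the lever's outer end; 83 mm above the counter at rest, about 50 mm fully pressed (33 mm straight down). The point's axes are the lever's (the dispenser's at rest). Only air lies under the pad.
- right_pad (a point): the same for the right lever: dispenser x = +10, y = -163 mm
- left_lever (a joint): angle of the left lever, which lies along the dispenser's y, pivots 65 mm inside its pad and carries the left lane's 28 mm wide gate blade on its inner end: 0 at rest, gate shut; 0.5 rad fully pressed, on its stop, gate up. Spring-returned: about 3 N on the pad starts it, 7 N holds it down. The large ball passes only above about 0.4 rad.
- right_lever (a joint): the same for the right lever (right lane's gate)
- large_ball: large chocolate ball in plain copper foil, 32 mm across, origin at its centre; stored behind the gate of either lane
- small_ball: small chocolate ball in the same foil, 20 mm across, origin at its centre; stored behind the gate of the other lane
- espresso_cup: brown espresso cup with handle, 64 x 87 x 50 mm, loose, origin under its centre; stands in front of the left lever; leave alone
- tape: roll of tape lying flat, 104 x 102 x 25 mm, loose, origin under its centre; lies in front of the right lever; leave alone
- mug: white mug, 78 x 112 x 102 mm, loose, origin under its centre; at the left side; leave alone
- milk_jug: small steel milk jug, 103 x 69 x 92 mm, loose, origin under its centre; at the right side; leave alone

How it is judged:
By the outcome, as a careful person would: the job done as asked, in the order asked, and still so for the second after the job is handed in, with the robot touching nothing.
It also fails if it takes over 35 s, if anything falls off the work surface, if the arm or the gripper's body presses on something with over 40 N, if the wrist force passes 120 N, or if a joint passes its speed limit or range.

### The arm

A 7-joint arm with a two-finger parallel gripper is mounted at the origin on a cart in front of the work surface, level with it; the furniture and walls round the work are solid. World frame = base frame: x ahead of the robot, y to its left, z up, the work surface at z = 0. Lengths are in mm, angles in rad, forces in N, time in s.
With the tool pointing down it reaches from about 425 to 1025 mm from the base axis. Payload 3.6 kg.
Tool frame: the origin (TCP) lies midway between the tips of the shut fingers; the grasp point (between the pads) lies 19 mm behind it; x points along the fingers, y is the direction in which the jaws open and shut, and the axes are right-handed (so a half turn about x gives the same grasp; the last joint's range is limited). The gripper opens to 85 mm and grips with 20 to 120 N. Pads are 22 mm wide; open, the fingers measure 114 mm over their backs; the gripper's body (76 mm by 85 mm) begins 54 mm behind the grasp point. The pads swing forward as they close: fully open they stand 13 mm farther back than shut.
Start: joints at [1.091, 0.591, 0.048, 1.609, -0.033, 0.943, -0.034], TCP at [273.49, -671.441, 200.902] pointing down, gripper open.
Joint ranges: [-2.69, 2.69], [-0.47, 2.24], [-1.27, 1.36], [0.19, 2.51], [-1.53, 4.68], [0.08, 2.07], [-3.09, 3.09]. Speed limits (rad/s): [2.57, 2.57, 3.14, 3.14, 3.14, 3.14, 3.14].

### API

Orientations are given as a unit quaternion [w, x, y, z].
In Python, from bench import ctrl gives the robot as it stands.
- The arm moves only by the shell command python3 -m jog 'ROWS' [FORCE]. ROWS is JSON, a list that holds one entry, the list of rows, each a list of 7 numbers: the shift along the tool's x, y, z in mm, then the turn, a rotation vector about the tool's x, y, z in degrees, then the closure, from 0 (fully open) to 1 (shut). In form: [[[dx, dy, dz, wx, wy, wz, grip], ...]]. A call has 1 to 5 rows; each row shifts and turns the commanded pose from where the row before left it, along the tool's axes as they then stand; what a row does not reach is not made up. A row lasts 1/8 s, in which the tool goes at most 62.5 mm and 10.7 degrees, less where a joint would pass 70% of its speed; a pose out of reach is approached as far as the arm can. A call is refused whole if a number of a shift passes 62.5 or a number of a turn 10.7, either way. A call with a gripper value outside its range is refused whole. The fingers move at their own pace and stop on an object; FORCE is the grip in N (left out, the last holds). Time passes only in rows, so rows that do not move let the fingers close. It gives the time, the measured TCP pose, the force and the opening at its end, in the units of the state.
- ctrl.state(): the state, without advancing time (a new reading comes with each control period).
- ctrl.snapshot(name): name is "scene" or "top" or "wrist"; returns a dict with "pixels" (420x560x3 uint8, red, green, blue), "camera_matrix" (3x3 intrinsics, pixels), "position" and "orientation" of the camera in the world. Camera axes: x right, y up, looking along -z (the intrinsics and any distortion apply to the point x, -y, -z); pixel columns grow to the right and rows downward; lengths in mm; the calibration is good to about 2 mm. A picture is of the moment at which its call begins. There is no depth.
- ctrl.close_job(): hands the job in, once; it reports no verdict.
The state is a dict: "clock": time; "q": joint angles; "qvel": joint speeds; "effort": joint torques, N m; "tool_pos": TCP position; "orientation": TCP orientation; "ft_force": force on the tool from outside, world axes, zero at the start; "ft_torque": the same for the moment, N m; "width": opening from 0.0 (shut) to 1.0 (fully open).
Only numpy, scipy, OpenCV 4.12 (cv2) and the standard library are available. Lean on these libraries where they do the work, as an engineer would, in place of code of your own. Each camera call takes 0.05 s, during which the arm holds its last target.

## Working session

There is one attempt and no reset: what is moved stays moved. The work goes in short steps, Python scripts to look and compute and a shell command to move; the robot and the scene stay as the last step left them, time stands still between calls to the robot, and variables do not carry over. Pictures are saved under pics/ and viewed, and the job is handed in when it is done.

```bash
mkdir -p pics
python3 - <<'E'
from bench import ctrl
import cv2
for n in("scene","top","wrist"):
    s=ctrl.snapshot(n); cv2.imwrite(f"pics/{n}0.png",s["pixels"][:,:,::-1]); print(n,s["camera_matrix"],s["position"],s["orientation"],[k for k in s])
print(ctrl.state())
E
```

```text
scene [[487.93291293   0.         280.95974087]
 [  0.         487.93291293 206.8567011 ]
 [  0.           0.           1.        ]] [1625.59004745 -126.39460001 1155.38784825] [0.67731074 0.29497022 0.26319767 0.62045928] ['pixels', 'camera_matrix', 'position', 'orientation']
top [[419.3387374    0.         278.92182487]
 [  0.         419.3387374  204.62087927]
 [  0.           0.           1.        ]] [ 269.27203335  -29.20677751 1329.71914529] [ 0.73703593  0.07549609 -0.06979325 -0.66798748] ['pixels', 'camera_matrix', 'position', 'orientation']
wrist [[291.26468871   0.         275.04236851]
 [  0.         291.26468871 209.44814694]
 [  0.           0.           1.        ]] [ 349.55229857 -640.98957004  373.85327606] [ 0.81922771 -0.13238261  0.09018508 -0.55064276] ['pixels', 'camera_matrix', 'position', 'orientation']
{'clock': 0.15, 'q': array([ 1.09051229,  0.59192977,  0.04833579,  1.60953279, -0.03328078,
        0.9427104 , -0.03368283]), 'qvel': array([ 0.00125868, -0.00190008, -0.00131225, -0.00413996, -0.0002031 ,
        0.0020041 ,  0.00026722]), 'effort': array([ 3.09721428e-03, -5.49243486e+01,  1.54994309e+00, -1.98451513e+01,
        9.58121469e-03,  5.72492587e-03, -1.14166033e-05]), 'tool_pos': array([ 273.20339658, -670.7970672 ,  199.98689889]), 'orientation': array([-0.13532246, -0.69375348, -0.13653376,  0.69408391]), 'ft_force': array([-0.12031469, -0.21878783, -0.25406087]), 'ft_torque': array([0.01255031, 0.00432123, 0.06876438]), 'width': 0.9980847643161181}
```

View pics/scene0.png

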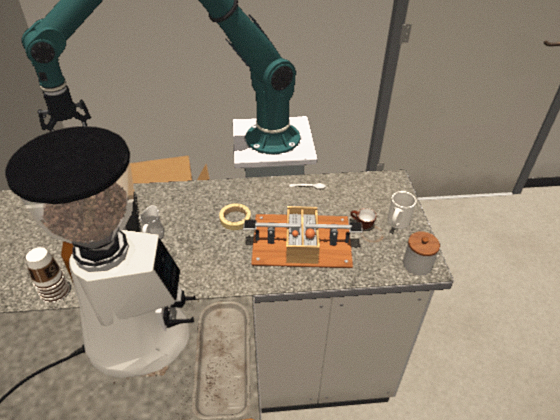

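View pics/top0.png

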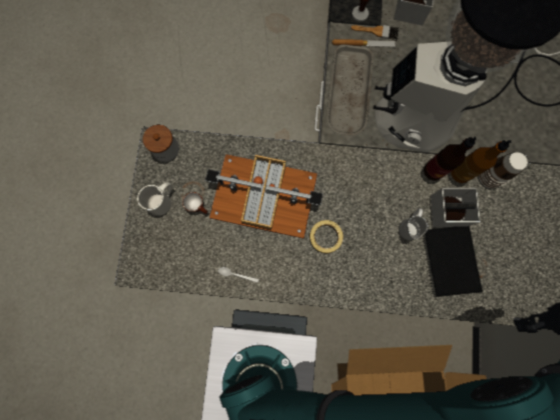

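View pics/wrist0.png

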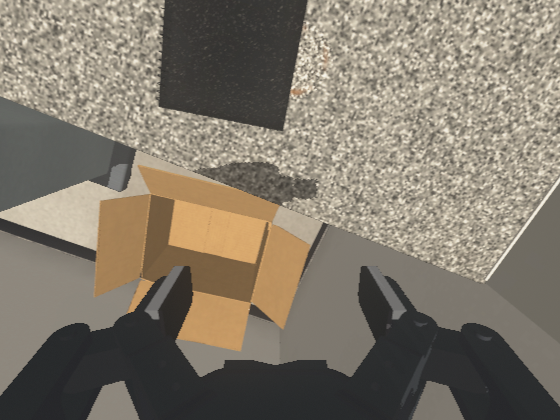

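The dispenser is at about (265,195) in the top view and (303,240) in the scene view. I'll enlarge both and read off the base corners and balls.

Run:
```python
import cv2
a=cv2.imread("pics/top0.png")[140:250,190:340]; cv2.imwrite("pics/topz.png",cv2.resize(a,None,fx=5.3,fy=5.3,interpolation=cv2.INTER_CUBIC))
a=cv2.imread("pics/scene0.png")[195:275,235:375]; cv2.imwrite("pics/scz.png",cv2.resize(a,None,fx=5.7,fy=5.7,interpolation=cv2.INTER_CUBIC))
```

```text
(no output)
```

View pics/topz.png

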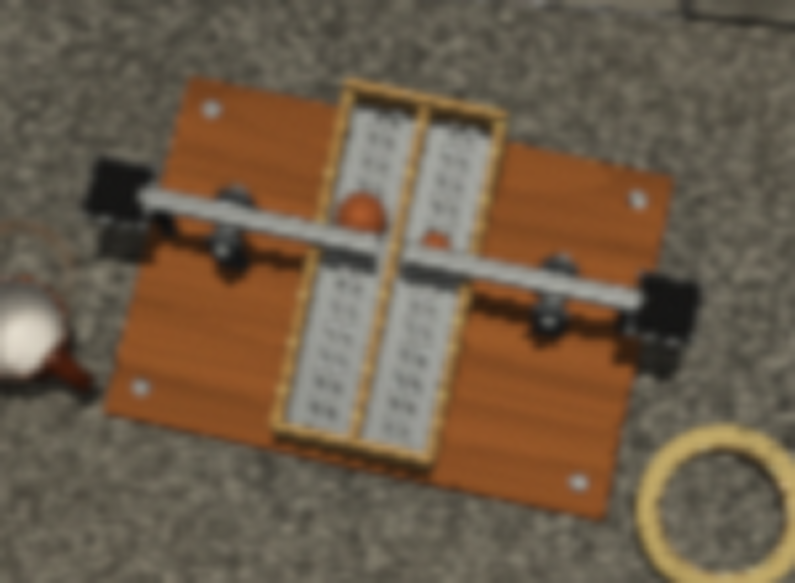

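View pics/scz.png

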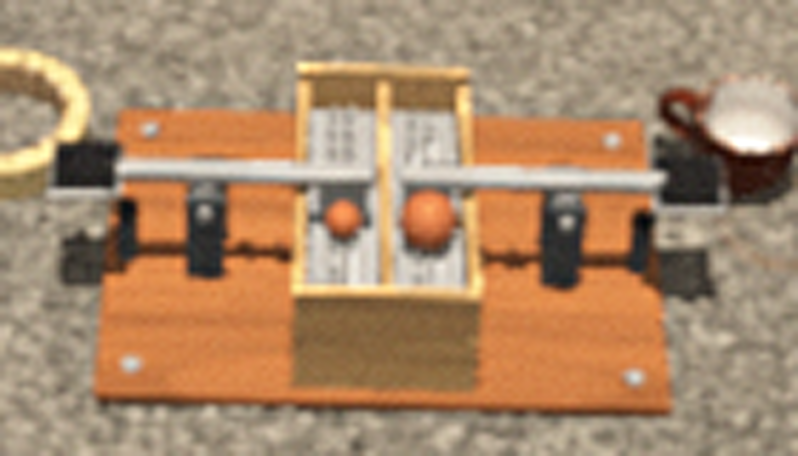

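The large ball is in the left lane: top view zoom (362,212), against the small one at (436,243). The scene view agrees, and the cup is beside the left pad. Next I'll measure the dispenser pose and the left pad from both views.

```bash
cat > h.py <<'E'
import numpy as np
from scipy.spatial.transform import Rotation as R
def ray(s,u,v):
    K=s["camera_matrix"];d=np.array([(u-K[0,2])/K[0,0],-(v-K[1,2])/K[1,1],-1.])
    q=s["orientation"];return np.array(s["position"]),R.from_quat([q[1],q[2],q[3],q[0]]).apply(d)
def plane(s,u,v,z):
    p,d=ray(s,u,v);return p+d*(z-p[2])/d[2]
def proj(s,P):
    q=s["orientation"];c=R.from_quat([q[1],q[2],q[3],q[0]]).inv().apply(np.asarray(P)-s["position"]);K=s["camera_matrix"]
    return K[0,2]+K[0,0]*c[0]/-c[2],K[1,2]-K[1,1]*c[1]/-c[2]
E
python3 - <<'E'
from bench import ctrl
from h import *
import cv2
np.set_printoptions(precision=1,suppress=True)
t=ctrl.snapshot("top");s=ctrl.snapshot("scene")
def corners(uv,im,f,o):
    return np.array([plane(im,u/f+o[0]-.4,v/f+o[1]-.4,10)[:2] for u,v in uv])
# order: back-left, back-right, front-right, front-left
ct=corners([(190,78),(672,178),(604,520),(105,412)],t,5.3,(190,140))
cs=corners([(672,408),(97,398),(118,110),(645,120)],s,5.7,(235,195))
M=np.array([[110,155],[110,-155],[-110,-155],[-110,155]],float)
for c in(ct,cs,(ct+cs)/2):
    m=c.mean(0);z=((c-m)@[1,-1j])*0
    a=(M[:,0]+1j*M[:,1]);b=(c[:,0]-m[0])+1j*(c[:,1]-m[1]);th=np.angle(np.vdot(a,b))
    rot=lambda p:m+np.array([[np.cos(th),-np.sin(th)],[np.sin(th),np.cos(th)]])@p
    print("centre",m,"yaw",th,"Lpad",rot([10,163]),"Rpad",rot([10,-163]),"scale",abs(np.vdot(a,b))/np.vdot(a,a).real)
L=np.r_[rot(np.array([10,163])),83]
for n,im,f,o in(("top",t,5.3,(190,140)),("sc",s,5.7,(235,195))):
    u,v=proj(im,L);print(n,(u-o[0]+.4)*f,(v-o[1]+.4)*f)
print("toppad",plane(t,122/5.3+189.6,188/5.3+139.6,83),"scpad",plane(s,692/5.7+234.6,171/5.7+194.6,83))
# loose things rough
print("cup rim",plane(t,194,204,50),"mug",plane(t,153,200,100))
E
```

```text
centre [570.4  47.4] yaw -0.11429488862383978 Lpad [598.9 208.2] Rpad [ 561.8 -115.6] scale 0.9861580962591159
centre [574.7  47.9] yaw -0.11006980198676146 Lpad [602.6 208.8] Rpad [ 566.8 -115.3] scale 0.9950856393975003
centre [572.6  47.7] yaw -0.11217282610818001 Lpad [600.8 208.5] Rpad [ 564.3 -115.4] scale 0.9906196573809245
top 117.96569732923732 188.4634742463336
sc 689.1820010997739 176.78109964156852
toppad [601.3 206.2  83. ] scpad [596.6 210.9  83. ]
cup rim [511.6 258.   50. ] mug [502.2 370.9 100. ]
```

Left pad is at about (600, 208, 83), with yaw −0.11. Next I'll express the travel in tool axes.

```bash
cat > rel.py <<'E'
from bench import ctrl
from h import *
import sys
np.set_printoptions(precision=2,suppress=True)
s=ctrl.state();q=s["orientation"];r=R.from_quat([q[1],q[2],q[3],q[0]])
print("clock",s["clock"],"pos",s["tool_pos"],"q",s["q"],"F",s["ft_force"],"w",s["width"]);print(r.as_matrix())
if len(sys.argv)>3:
    print("rel",r.inv().apply(np.array(list(map(float,sys.argv[1:4])))-s["tool_pos"]))
E
python3 rel.py 600 208 220; python3 rel.py 450 -180 220
```

```text
clock 0.25 pos [ 273.33 -671.04  200.32] q [ 1.09  0.59  0.05  1.61 -0.03  0.94 -0.03] F [ 0.54 -0.76  0.  ] w 0.9984523217598305
[[-0.    0.38 -0.93]
 [ 0.   -0.93 -0.38]
 [-1.   -0.    0.  ]]
rel [ -18.97 -690.82 -634.21]
clock 0.25 pos [ 273.33 -671.04  200.32] q [ 1.09  0.59  0.05  1.61 -0.03  0.94 -0.03] F [ 0.54 -0.76  0.  ] w 0.9984523217598305
[[-0.    0.38 -0.93]
 [ 0.   -0.93 -0.38]
 [-1.   -0.    0.  ]]
rel [ -19.28 -388.1  -348.89]
```

```bash
python3 -m jog '[[[-10,0,0,0,0,0,1],[-5,-30,-25,0,0,0,1],[-5,-42,-38,0,0,0,1],[0,-42,-38,0,0,0,1],[0,-42,-38,0,0,0,1]]]' 40; python3 rel.py 600 208 220
```

```text
clock: 0.88
tool_pos: [344.3, -473.3, 222.0]
orientation: [0.136, 0.694, 0.135, -0.694]
ft_force: [0.6, 0.5, 0.5]
width: 0.002
clock 0.875 pos [ 344.31 -473.32  221.97] q [ 0.84  0.39  0.03  1.91 -0.02  0.84 -0.3 ] F [0.59 0.48 0.5 ] w 0.0020419105083256633
[[ 0.    0.38 -0.93]
 [-0.   -0.93 -0.38]
 [-1.    0.   -0.  ]]
rel [   1.42 -534.65 -493.68]
```

```bash
python3 -m jog '[[[0,-42,-39,0,0,0,1],[0,-42,-39,0,0,0,1],[0,-42,-39,0,0,0,1],[0,-42,-39,0,0,0,1],[0,-42,-39,0,0,0,1]]]'; python3 rel.py 600 208 220
```

```text
clock: 1.5
tool_pos: [445.9, -205.1, 222.0]
orientation: [0.136, 0.695, 0.135, -0.693]
ft_force: [1.0, -0.6, 0.2]
width: 0.002
clock 1.5 pos [ 445.88 -205.06  222.01] q [ 0.38  0.27 -0.06  2.1   0.02  0.77 -0.87] F [ 1.01 -0.65  0.16] w 0.0021075865808673146
[[ 0.    0.38 -0.93]
 [-0.   -0.93 -0.38]
 [-1.    0.   -0.  ]]
rel [   1.95 -324.49 -298.46]
```

```bash
python3 -m jog '[[[0,-42,-39,0,0,0,1],[0,-42,-39,0,0,0,1],[0,-42,-39,0,0,0,1],[0,-42,-39,0,0,0,1],[0,-42,-39,0,0,0,1]]]'; python3 rel.py 600 208 220
```

```text
clock: 2.12
tool_pos: [547.3, 63.2, 222.0]
orientation: [0.136, 0.695, 0.136, -0.693]
ft_force: [0.8, -1.7, -0.0]
width: -0.001
clock 2.125 pos [547.25  63.23 221.98] q [-0.08  0.35 -0.15  1.98  0.07  0.81 -1.46] F [ 0.85 -1.66 -0.01] w -0.0009671431987082878
[[ 0.    0.38 -0.93]
 [-0.   -0.93 -0.38]
 [-1.    0.   -0.  ]]
rel [   2.07 -114.21 -103.42]
```

```bash
python3 -m jog '[[[0,-40,-36,0,0,0,1],[10,-40,-36,0,0,0,1],[30,-34,-31,0,0,0,1],[40,0,0,0,0,0,1],[0,0,0,0,0,0,1]]]'; python3 rel.py 600 208 83
python3 - <<'E'
from bench import ctrl
import cv2
im={n:ctrl.snapshot(n)["pixels"][:,:,::-1] for n in("scene","top","wrist")}
a=cv2.resize(im["scene"][150:275,235:375],None,fx=2.85,fy=2.85,interpolation=cv2.INTER_CUBIC)
b=cv2.resize(im["top"][135:260,150:290],None,fx=2.85,fy=2.85,interpolation=cv2.INTER_CUBIC)
cv2.imwrite("pics/p1.png",cv2.hconcat([a,b]));cv2.imwrite("pics/w1.png",im["wrist"])
E
```

```text
clock: 2.75
tool_pos: [596.2, 205.3, 138.5]
orientation: [-0.137, -0.692, -0.136, 0.696]
ft_force: [-0.8, -0.1, -0.0]
width: 0.001
clock 2.75 pos [596.17 205.33 138.49] q [-0.3   0.55 -0.15  1.87  0.12  0.74 -1.7 ] F [-0.75 -0.1  -0.02] w 0.0014366621074019276
[[-0.01  0.38 -0.93]
 [-0.   -0.93 -0.38]
 [-1.    0.    0.01]]
rel [55.46 -1.04 -4.92]
```

View pics/p1.png

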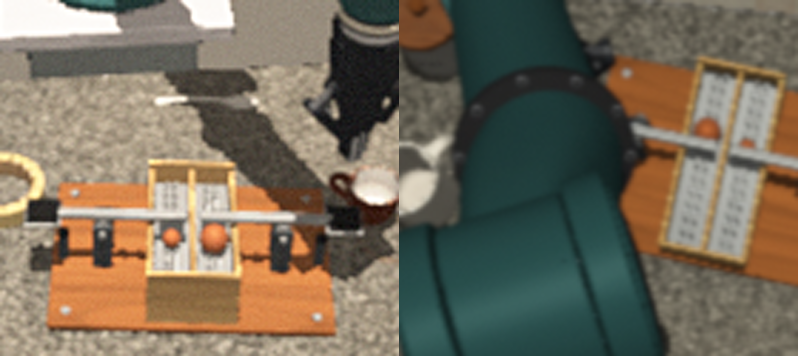

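View pics/w1.png

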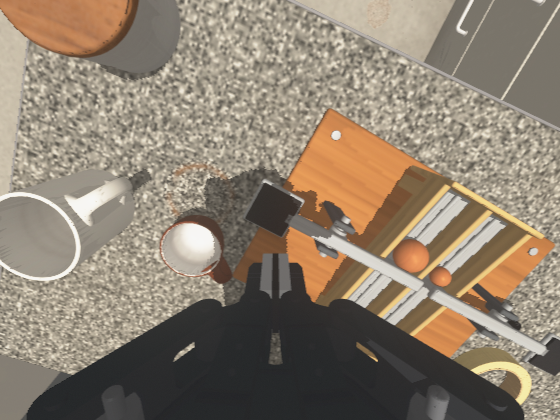

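The wrist view shows the left pad centred at about (274,208), with the shut fingertips near (275,258). I'll check the pad position by casting that pixel to z = 83.

Run:
```python
from bench import ctrl
from h import *
import cv2
s=ctrl.snapshot("wrist");p=s["pixels"]
a=p[170:250,230:320];m=((a.max(2)<60)).astype(np.uint8)
n,l,st,c=cv2.connectedComponentsWithStats(m)
for i in range(1,n):
    if st[i,4]>200: print(st[i],c[i]+[230,170])
print(plane(s,274,208,83),s["position"]);print(proj(s,[600,208,83]),proj(s,ctrl.state()["tool_pos"]))
cv2.imwrite("pics/w1z.png",cv2.resize(p[160:300,210:370,::-1],None,fx=4,fy=4,interpolation=cv2.INTER_CUBIC))
```

```text
[  16   15   52   52 1526] [271.50065531 210.03669725]
[604.91869746 207.27954317  83.        ] [675.61344929 235.17255199 316.90240778]
(np.float64(271.04198115275227), np.float64(212.80361157190146)) (np.float64(273.53293702786584), np.float64(243.95617184841004))
```

View pics/w1z.png

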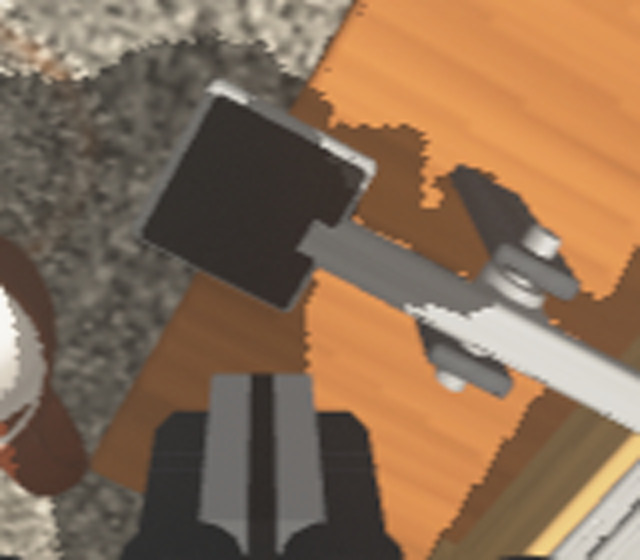

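```bash
python3 -m jog '[[[25,0,-6,0,0,0,1],[20,0,0,0,0,0,1],[5,0,0,0,0,0,1],[5,0,0,0,0,0,1],[0,0,0,0,0,0,1]]]'; python3 rel.py 602 208 53
```

```text
clock: 3.58
tool_pos: [604.1, 208.2, 86.1]
orientation: [0.136, 0.694, 0.136, -0.694]
ft_force: [0.3, 0.4, 0.9]
width: 0.001
clock 3.575 pos [604.05 208.24  86.05] q [-0.31  0.63 -0.14  1.88  0.14  0.64 -1.71] F [0.26 0.43 0.93] w 0.000877163901074148
[[ 0.    0.38 -0.93]
 [-0.   -0.93 -0.38]
 [-1.    0.   -0.  ]]
rel [33.05 -0.56  1.99]
```

```bash
python3 -m jog '[[[8,0,0,0,0,0,1],[8,0,0,0,0,0,1],[7,0,0,0,0,0,1],[5,0,0,0,0,0,1],[0,0,0,0,0,0,1]]]'; python3 rel.py 602 208 50
python3 - <<'E'
from bench import ctrl
import cv2
a=ctrl.snapshot("scene")["pixels"][150:275,235:375,::-1]
b=ctrl.snapshot("wrist")["pixels"][130:350,200:446,::-1]
cv2.imwrite("pics/p2.png",cv2.hconcat([cv2.resize(a,(399,356),interpolation=cv2.INTER_CUBIC),cv2.resize(b,(399,356))]))
E
```

```text
clock: 4.2
tool_pos: [603.6, 208.1, 57.3]
orientation: [-0.136, -0.694, -0.136, 0.694]
ft_force: [0.1, -0.2, -1.1]
width: -0.003
clock 4.2 pos [603.6  208.14  57.25] q [-0.31  0.67 -0.13  1.9   0.15  0.59 -1.72] F [ 0.14 -0.21 -1.05] w -0.0028889110257372865
[[-0.    0.38 -0.93]
 [-0.   -0.93 -0.38]
 [-1.   -0.    0.  ]]
rel [ 7.25 -0.47  1.52]
```

View pics/p2.png

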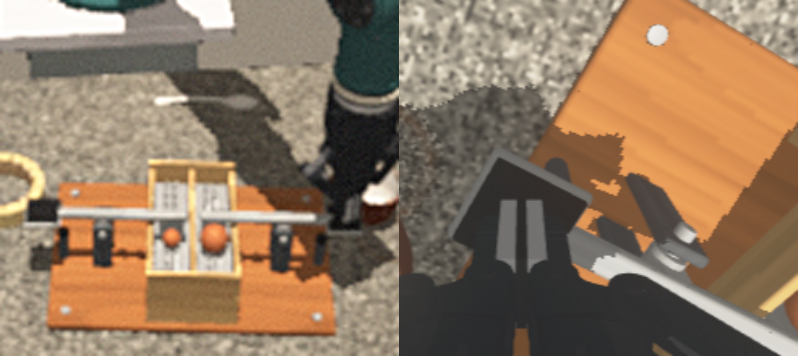

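The lever bar is still level and there is no force, although the tips appear over the pad. I'll look closer before going any lower.

Run:
```python
from bench import ctrl
from h import *
import cv2
s=ctrl.snapshot("wrist");t=ctrl.state()["tool_pos"]
cv2.imwrite("pics/w3.png",cv2.resize(s["pixels"][150:300,210:370,::-1],None,fx=4,fy=4,interpolation=cv2.INTER_CUBIC))
f=lambda P:[round((a-b)*4) for a,b in zip(proj(s,P),(210,150))]
for z in(50,57,65,75,83): print(z,f([602,208,z]))
print("tcp",f(t))
c=ctrl.snapshot("scene")
cv2.imwrite("pics/s3.png",cv2.resize(c["pixels"][195:265,310:390,::-1],None,fx=8,fy=8,interpolation=cv2.INTER_CUBIC))
f=lambda P:[round((a-b)*8) for a,b in zip(proj(c,P),(310,195))]
for z in(50,57,65,75,83): print(z,f([602,208,z]))
```

```text
50 [251, 368]
57 [251, 386]
65 [251, 408]
75 [250, 438]
83 [250, 464]
tcp [254, 376]
50 [354, 306]
57 [356, 294]
65 [358, 280]
75 [361, 262]
83 [363, 247]
```

View pics/w3.png

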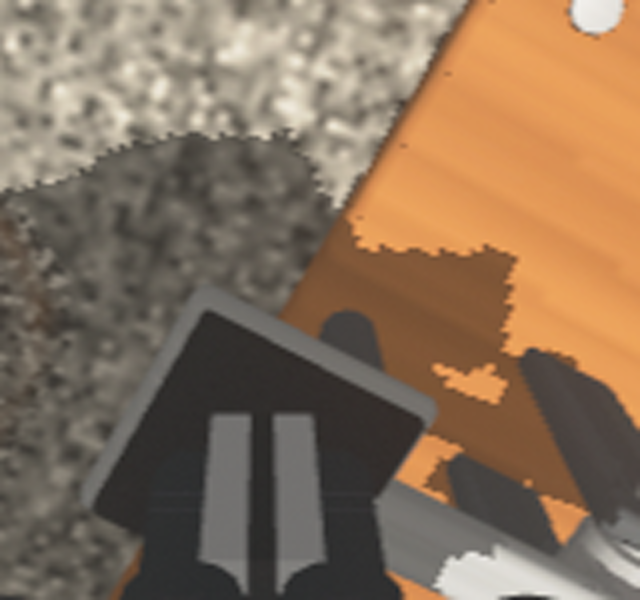

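View pics/s3.png

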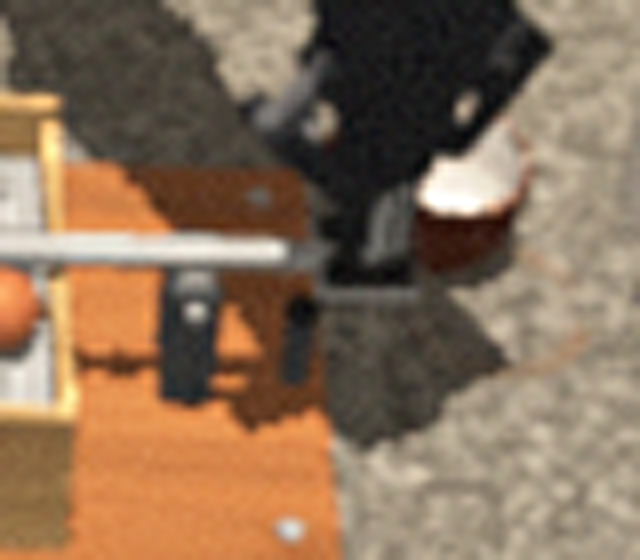

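Both views put the tips above a pad that is still at rest, so the visible tip sits higher than the reported TCP. I'll continue down in small steps and watch the force.

```bash
python3 -m jog '[[[4,0,0,0,0,0,1],[0,0,0,0,0,0,1]]]'; python3 -m jog '[[[4,0,0,0,0,0,1],[0,0,0,0,0,0,1]]]'
python3 - <<'E'
from bench import ctrl
import cv2
s=ctrl.snapshot("wrist");c=ctrl.snapshot("scene")
a=cv2.resize(s["pixels"][160:300,200:360,::-1],(400,350),interpolation=cv2.INTER_CUBIC)
b=cv2.resize(c["pixels"][195:265,310:390,::-1],(400,350),interpolation=cv2.INTER_CUBIC)
cv2.imwrite("pics/p4.png",cv2.hconcat([a,b]))
E
```

```text
clock: 4.65
tool_pos: [603.8, 208.1, 53.6]
orientation: [-0.136, -0.694, -0.136, 0.694]
ft_force: [-0.2, -0.3, -0.1]
width: -0.002
clock: 4.9
tool_pos: [604.3, 209.0, 50.1]
orientation: [0.136, 0.694, 0.136, -0.694]
ft_force: [-0.1, 0.5, 3.7]
width: -0.0
```

View pics/p4.png

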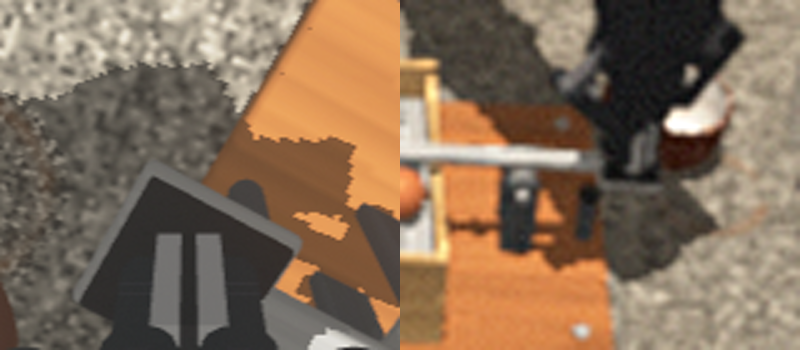

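Contact: 3.7 N upward, reported z ≈ 50. I'll press in small steps and check that the lever follows.

```bash
python3 -m jog '[[[5,0,0,0,0,0,1],[5,0,0,0,0,0,1]]]'
python3 - <<'E'
from bench import ctrl
import cv2
s=ctrl.snapshot("wrist");c=ctrl.snapshot("scene")
a=cv2.resize(s["pixels"][160:300,200:360,::-1],(400,350),interpolation=cv2.INTER_CUBIC)
b=cv2.resize(c["pixels"][195:265,300:380,::-1],(400,350),interpolation=cv2.INTER_CUBIC)
cv2.imwrite("pics/p5.png",cv2.hconcat([a,b]))
E
```

```text
clock: 5.25
tool_pos: [604.6, 210.5, 40.6]
orientation: [0.135, 0.695, 0.137, -0.693]
ft_force: [-1.0, 3.0, 5.2]
width: -0.0
```

View pics/p5.png

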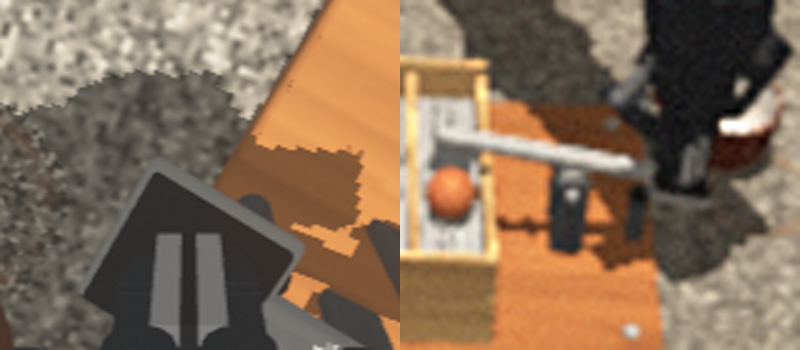

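The lever tilts with the press. I'll keep going, easing slightly inward to follow the pad's arc.

```bash
python3 -m jog '[[[5,1.5,0.5,0,0,0,1],[5,1.5,0.5,0,0,0,1],[4,1,0.5,0,0,0,1]]]'; python3 -m jog '[[[3,1,0.5,0,0,0,1],[3,1,0.5,0,0,0,1]]]'
python3 - <<'E'
from bench import ctrl
import cv2
s=ctrl.snapshot("wrist");c=ctrl.snapshot("scene")
a=cv2.resize(s["pixels"][160:300,200:360,::-1],(400,350),interpolation=cv2.INTER_CUBIC)
b=cv2.resize(c["pixels"][195:265,300:380,::-1],(400,350),interpolation=cv2.INTER_CUBIC)
cv2.imwrite("pics/p6.png",cv2.hconcat([a,b]))
E
```

```text
clock: 5.72
tool_pos: [604.8, 209.9, 27.0]
orientation: [0.134, 0.695, 0.139, -0.692]
ft_force: [-1.1, 8.3, 5.8]
width: 0.001
clock: 5.98
tool_pos: [604.9, 209.3, 21.8]
orientation: [0.134, 0.696, 0.14, -0.692]
ft_force: [-4.3, 9.7, 19.9]
width: 0.0
```

View pics/p6.png

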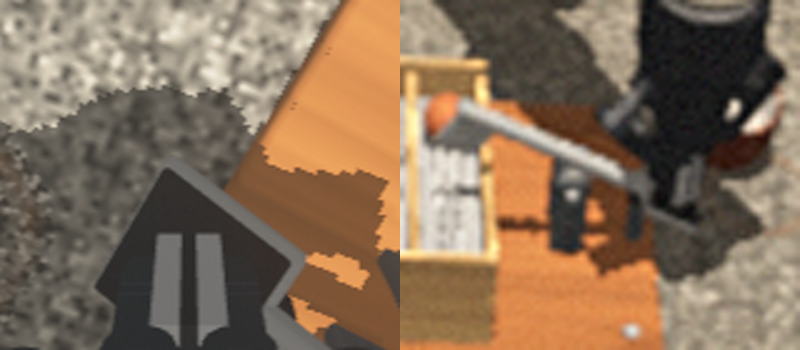

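The gate is up, the lever is on its stop (20 N), and the ball is rolling past. I'll hold for about 0.6 s and check.

```bash
python3 -m jog '[[[0,0,0,0,0,0,1],[0,0,0,0,0,0,1],[0,0,0,0,0,0,1],[0,0,0,0,0,0,1],[0,0,0,0,0,0,1]]]'
cat > two.py <<'E'
from bench import ctrl
import cv2,sys
t=ctrl.snapshot("top");c=ctrl.snapshot("scene")
a=cv2.resize(t["pixels"][140:240,205:320,::-1],(402,350),interpolation=cv2.INTER_CUBIC)
b=cv2.resize(c["pixels"][190:280,270:373,::-1],(398,350),interpolation=cv2.INTER_CUBIC)
cv2.imwrite(sys.argv[1],cv2.hconcat([a,b]))
E
python3 two.py pics/p7.png
```

```text
clock: 6.7
tool_pos: [604.9, 209.3, 22.3]
orientation: [0.134, 0.696, 0.14, -0.692]
ft_force: [-2.9, 10.1, 11.3]
width: 0.002
```

View pics/p7.png

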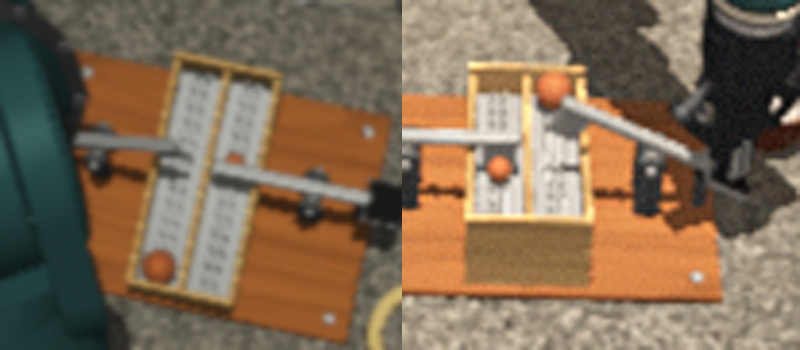

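The large ball is at the front lip (top crop (158,267)), and the small one is still behind its gate. Now I'll release by moving straight up.

```bash
python3 -m jog '[[[-6,-1,0,0,0,0,1],[-7,-1,0,0,0,0,1],[-7,-1,0,0,0,0,1],[-7,-1,0,0,0,0,1],[-7,-1,0,0,0,0,1]]]';  python3 -m jog '[[[-10,0,0,0,0,0,1],[-30,0,0,0,0,0,1],[-50,0,0,0,0,0,1],[-30,0,0,0,0,0,1],[0,0,0,0,0,0,1]]]'; python3 two.py pics/p8.png
```

```text
clock: 7.42
tool_pos: [602.9, 206.2, 54.6]
orientation: [0.136, 0.694, 0.136, -0.693]
ft_force: [0.5, -0.6, 0.1]
width: -0.003
clock: 8.05
tool_pos: [603.0, 205.1, 176.0]
orientation: [0.136, 0.695, 0.135, -0.693]
ft_force: [1.0, -1.0, -0.4]
width: 0.002
```

View pics/p8.png

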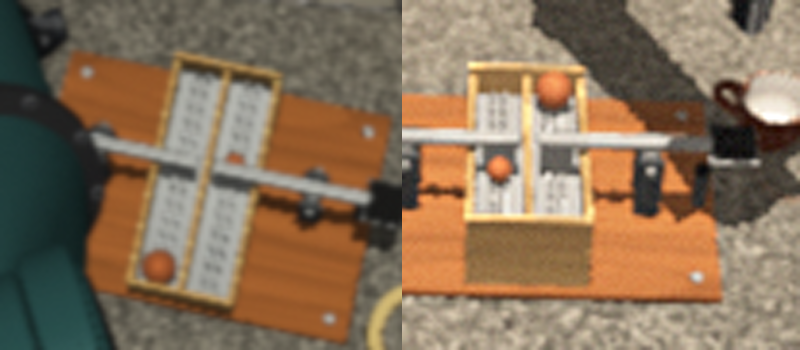

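The lever is level again, the gate is shut, the ball is at the lip, and the cup is standing. Handing in.

Run:
```python
from bench import ctrl
print(ctrl.close_job()); print(ctrl.state()["clock"])
```

```text
the job is handed in; nothing more can be done
None
the job is handed in; nothing more can be done
```

The large ball was in the left lane. I pressed the left pad with the shut fingers until the lever reached its stop, at about 20 N. The ball rolled to the front lip, and I then let go and lifted clear. The job was handed in at about 8.2 s.

**Last checks:** the top and scene views showed the large ball at the lip and the left lever level again with its gate shut. The small ball was still stored, the right lever had not moved and the espresso cup was standing. The tool was about 90 mm clear of the pad, with wrist force around 1 N. I did not look again at the mug, milk jug or the whole tape roll. The tool never went near the jug or the tape, and it stayed well to one side of the mug.

**One disagreement:** contact came with the reported TCP at z of about 50 mm, not the expected 83 mm. I never found the cause. I pressed by force and camera pictures instead of by reported height.

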